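Clamp a touch-up tin in the bench shaker

TASK

Stand the small paint tin with the green and rainbow-coloured label on the rubber mat of the bench shaker, between the V-shaped stop and the clamp's foot, and let go of it. Then push the ratchet clamp home by its black handle until its sprung foot has pushed the tin fully into the V and presses it there with roughly 18 N, so that the pawl keeps it clamped when you let go; feel for it, because 25 N on the tin dents it. Leave the other tins where they are.

Things in the scene. Friction and masses are not known exactly. Their poses are not given: they have to be found in the camera images.
- shaker: bench tin shaker, fixed: white housing with a grey control panel, above it an aluminium clamp table 300 x 130 mm (x from -155 to 145 mm), its top 80 mm above the work surface. Origin: on the work surface under the machine. x: level, the clamping direction, from handle to V stop; y: level, to the control-panel side; z up
- nest (a point): on the machine's centre line, half a tin height above the 2 mm rubber mat (mat top 82 mm above the work surface, x = 28 to 128 mm, |y| < 52 mm, side fences 8 mm high beyond it): the tin's centre when set down here is 10 mm short of the V stop; 10 mm either way in x is good too
- seat (a point): where the tin's centre is when it stands on the mat and touches both faces of the V stop (10 mm beyond nest along the machine's x). The V: rubber faced, 120 degrees between its faces, opening to -x, reaching 136 mm above the work surface, |y| < 28 mm
- clamp_jaw (a joint): travel of the blue clamp jaw on its guide rods along the machine's x, in m: 0 fully back, at most 0.095, growing towards the V
- rack (a point): middle of the toothed rack beside the jaw, 3 mm saw teeth, 90 mm above the work surface. A sprung brass pawl on the jaw clicks over the teeth as the jaw is pushed slowly to +x (drag 2 to 6 N, on top of the foot's force once it presses) and blocks its return: on letting go the jaw only settles back into the last tooth, by up to 3 mm
- spindle_bore (a point): on the jaw, where the screw spindle leaves its front. The spindle carries a round rubber foot 34 mm across, at mid-height of the tin. How far it is screwed out differs by 30 mm from run to run and is NOT measured: the foot meets a tin that touches the V at a jaw travel between 40 and 70 mm. The foot is sprung, 2.5 N per mm, 12 mm travel. 25 N dents the tin
- jaw_handle (a point): middle of the back face (away from the V) of the jaw's black push handle, which is 24 mm along x, 54 mm along y and 40 mm high; this point is 20 mm below its top. Pawl, rods and the spindle's small black knob (it sticks out up to 38 mm farther back) all lie more than 30 mm below this point
- touchup_tin_mid (a point): centre (half-way up) of the tin to be clamped: steel tin, white label with a green corner on one side and a rainbow-coloured swirl on the other, 62 mm across, 74 mm high (the tallest of the three), 0.14 to 0.24 kg, standing upright on the work surface
- tin_low_mid (a point): centre of a bystander: tin with a plain blue band round its top, 62 mm across, 62 mm high; leave it alone
- tin_plain_mid (a point): centre of a bystander: white tin with a thin blue line and a small blue drawing, 62 mm across, 68 mm high; leave it alone
Mind the look-alikes: they are no part of the job. Leave any red look-alike of the part that bears touchup_tin_mid alone.

How it is judged (in metres and radians):
On the way, in this order (a step that is already met when the one before it is completed fails the run):
1. the tin stands upright on the mat between foot and V, let go (horizontal distance between touchup_tin_mid and nest below 0.022 m and z of touchup_tin_mid in the frame of nest between -0.005 and 0.005 m and angle between touchup_tin_mid's own z axis and vertical below 0.1 rad and contact force between the fingers and touchup_tin below 0.1 N), for 0.2 s.
2. the clamp's foot presses the tin with more than 3 N (contact force between clamp_jaw and touchup_tin above 3 N), for 0.2 s.
At the end, for the whole second after the job is handed in: the tin stands upright (within 0.08 rad) on the mat, fully in the V (centre within 5 mm of seat), at rest, and the clamp, held by its pawl alone, presses it with 3 to 22 N (horizontal distance between touchup_tin_mid and seat below 0.005 m and z of touchup_tin_mid in the frame of seat between -0.005 and 0.005 m and angle between touchup_tin_mid's own z axis and vertical below 0.08 rad and contact force between clamp_jaw and touchup_tin between 3 and 22 N and linear speed of touchup_tin below 0.01 m/s); the robot touches nothing.
It fails at once if the clamp presses the tin with more than 25 N and dents it (contact force between clamp_jaw and touchup_tin above 25 N).
It fails at once if the tin is tipped by more than 0.6 rad (angle between touchup_tin_mid's own z axis and vertical above 0.6 rad).
It fails at once if another tin is moved by more than 30 mm (distance of any of tin_low_mid, tin_plain_mid from where it was at the start of the episode above 0.03 m).
It also fails if it takes over 51 s, if anything falls off the work surface, if the arm or the gripper's body presses on something with over 40 N, if the wrist force passes 120 N, or if a joint passes its speed limit or range.

ROBOT

A 6-joint arm with a two-finger parallel gripper is mounted at the origin on a cart in front of the work surface, level with it; the furniture and walls round the work are solid. World frame = base frame: x ahead of the robot, y to its left, z up, the work surface at z = 0. Lengths are in mm, angles in rad, forces in N, time in s.
With the tool pointing down it reaches from about 325 to 925 mm from the base axis. Payload 3.1 kg.
Tool frame: the origin (TCP) lies at the very end of the fingers, on their centre line; the grasp point (between the pads) lies 19 mm behind it (r.hold_point_z is the distance from the TCP to the grasp point, in mm); z points along the fingers, y is the line along which they close (so a half turn about z gives the same grasp; the last joint's range is limited). The gripper opens to 85 mm and grips with 20 to 120 N. Pads are 22 mm wide; open, the fingers measure 114 mm over their backs; the gripper's body (76 mm by 85 mm) begins 54 mm behind the grasp point. The pads swing forward as they close: fully open they stand 13 mm farther back than shut.
Start: joints at [1.168, 0.217, 1.613, -0, 1.311, -0.112], TCP at [179.18, 598.777, 231.3] pointing down, gripper open.
Joint ranges: [-2.75, 2.75], [-0.78, 2.1], [0.31, 2.55], [-1.13, 4.27], [0.13, 2.63], [-2.58, 2.58]. Speed limits (rad/s): [2.79, 2.79, 3.14, 3.14, 3.14, 3.14].

INTERFACE

Orientations are given as a rotation vector (axis times angle).
In Python, from bench import r gives the robot as it stands. The module is installed in compiled form; this text tells all that it offers.
- The arm moves only by the tool servo_tool, never from a script. Its argument "increments" is a list of rows, each a list of 5 numbers: the gripper's target within -1 to 1 (fully open at 1, half-way at 0, shut at -1), then the shift along the tool's x, y, z in mm, then the turn about the tool's z in degrees. In form: [[grip, tx, ty, tz, roll], ...]. A call has 1 to 5 rows; each row shifts and turns the commanded pose from where the row before left it, along the tool's axes as they then stand; what a row does not reach is not made up. A row lasts 1/10 s, in which the tool goes at most 50 mm and 8.59 degrees, less where a joint would pass 70% of its speed; a pose out of reach is approached as far as the arm can. A call with a gripper value outside its range is refused whole. The fingers move at their own pace and stop on an object; "squeeze" is the grip in N (left out, the last holds). Time passes only in rows, so rows that do not move let the fingers close. It gives the time, the measured TCP pose, the force, the opening and the grip force at its end, in the units of the state.
- r.observe(): the state, without advancing time (a new reading comes with each control period).
- r.read_camera(name): name is "side" or "top" or "wrist"; returns a dict with "img" (480x640x3 uint8, blue, green, red), "fov_y" (degrees; the focal length in pixels is half the picture's height over the tangent of half this angle, whatever the lens; pixels are square), "cx", "cy" (the principal point, pixels), "cam_to_world" (4x4, takes a point from camera to world coordinates). Camera axes: x right, y down, z forward; pixel columns grow to the right and rows downward; lengths in mm; the calibration is good to about 2 mm. A picture is of the moment at which its call begins. There is no depth.
- r.sign_off(): hands the job in; it is judged then, once.
Trained networks look in the newest picture that a camera, given by its name, has taken for a name from the list of things; names that differ only in an ending like _2 or _b are one class to them, and where a whole thing is asked for, a point or a joint stands for the part that bears it (a point fixed in the world has none). Each returns a list of dicts, best first, with "score" (0 to 1); they miss things now and then, are a little off and sometimes report something else, mostly with a low value. They report only what shows in the picture. A call takes as long as a camera call. They do not tell look-alikes from the thing itself.
- r.find_in(camera, query): "location" ([x, y, z] in mm, in world coordinates, good to about 4 mm: the middle of the surface that is visible of it).
- r.silhouettes(camera, query): "pixels" (480x640 bool, what is visible of it).
The state is a dict: "time_s": time; "joint_pos": joint angles; "joint_velocities": joint speeds; "joint_efforts": joint torques, N m; "ee_pos": TCP position; "orientation": TCP orientation; "force": force on the tool from outside, world axes, zero at the start; "torque": the same for the moment, N m; "width": finger opening in mm; "finger_force": force on a finger pad.
Only numpy, scipy, OpenCV 4.12 (cv2) and the standard library are available. Lean on these libraries where they do the work, as an engineer would, in place of code of your own. Each camera call takes 0.05 s, during which the arm holds its last target. There are 200 camera calls.

## Working session

There is one attempt and no reset: what is moved stays moved. The work goes in short steps, Python scripts to look and compute and a tool call to move; the robot and the scene stay as the last step left them, time stands still between calls to the robot, and variables do not carry over. Pictures are saved under pics/ and viewed, at most 10 in all, crops included, and the job is handed in when it is done.

Besides the shell and the picture viewer there is one more tool, called after ">>>" as name(argument=value, ...) on one line, values as JSON. servo_tool: Moves the arm, as the interface text tells. Its arguments: {"type":"object","properties":{"increments":{"type":"array","items":{"type":"array","items":{"type":"number"}}},"squeeze":{"type":"number"}},"required":["increments"]}

```bash
mkdir -p pics; python3 - <<'E'
from bench import r
import cv2, numpy as np
s=r.observe(); print(s['time_s'],s['ee_pos'],s['orientation'],s['force'],s['width'])
ims=[]
for c in ["top","side"]:
    d=r.read_camera(c); ims.append(d['img']); 
    print(c,d['fov_y'],d['cx'],d['cy'],np.round(d['cam_to_world'],3).tolist())
    for q in ["touchup_tin_mid","tin_low_mid","tin_plain_mid","jaw_handle","shaker","rack","spindle_bore","seat","nest"]:
        try:
            for f in r.find_in(c,q)[:4]: print(c,q,round(f['score'],2),np.round(f['location']))
        except Exception as e: print(q,e)
    cv2.imwrite(f'pics/{c}1.png',d['img'])
E
```

```text
0.0 [178.87619859 597.99765768 229.94468305] [-0.45512179 -3.10785062  0.00373205] [-0.49915808  0.02383909 -0.39242232] 85.5760729274442
top 49.910346938695255 322.8582440459564 241.34640278349443 [[-0.005, -0.99, 0.14, 412.358], [-1.0, 0.002, -0.021, 139.777], [0.021, -0.141, -0.99, 997.361], [0.0, 0.0, 0.0, 1.0]]
top touchup_tin_mid 0.84 [425. 165.  72.]
top touchup_tin_mid 0.58 [535. 276.  75.]
top tin_low_mid 0.56 [431. 293.  55.]
top tin_low_mid 0.2 [421.  51.  68.]
top tin_plain_mid 0.88 [417.  52.  67.]
top jaw_handle 0.62 [636.  -6. 130.]
top shaker 0.93 [638.  54.  80.]
top rack 0.55 [633.  54.  82.]
top spindle_bore 0.73 [434. 292.  57.]
top spindle_bore 0.59 [640.  -7. 132.]
top spindle_bore 0.4 [425. 164.  70.]
top seat 0.95 [634.  51.  82.]
top nest 0.83 [633.  54.  84.]
side 49.496089491742666 319.4064203911338 249.83592773503773 [[-0.952, -0.083, 0.294, 307.731], [-0.305, 0.314, -0.899, 906.468], [-0.018, -0.946, -0.324, 422.565], [0.0, 0.0, 0.0, 1.0]]
side touchup_tin_mid 0.85 [529. 305.  51.]
side touchup_tin_mid 0.59 [420. 189.  50.]
side tin_low_mid 0.97 [425. 315.  46.]
side tin_plain_mid 0.94 [408.  71.  65.]
side tin_plain_mid 0.17 [640.  -8. 132.]
side jaw_handle 0.68 [641. -10. 131.]
side shaker 0.84 [619. 158.  83.]
side rack 0.73 [621. 152.  82.]
side spindle_bore 0.72 [638.  -6. 134.]
side seat 0.88 [621. 155.  86.]
side nest 0.87 [619. 151.  86.]
```

View pics/top1.png

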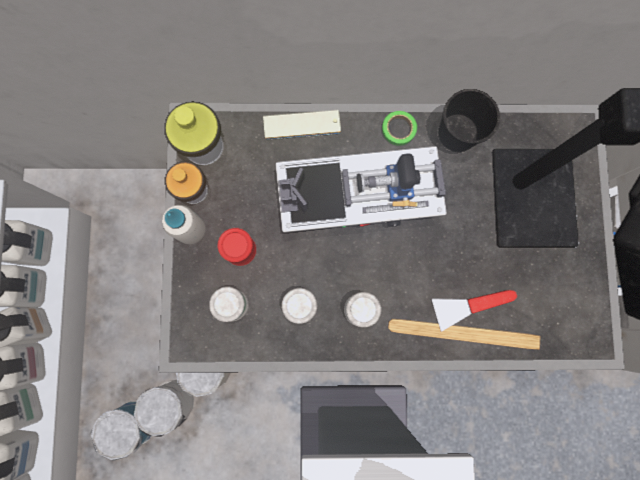

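View pics/side1.png

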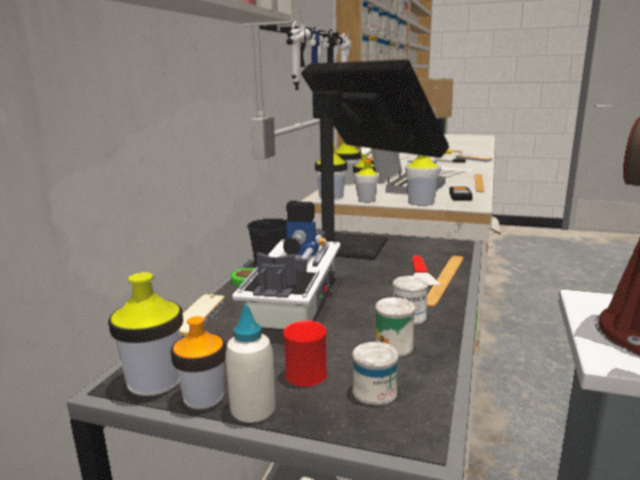

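Candidates: top (299,306) / side (395,325) is a white tin with a green corner on its label. Top (229,304) has a blue band, top (363,309) is the plain tin, and top (236,246) is the red look-alike. The middle one fits the description. I'll confirm it in a crop and measure the machine.

```bash
cat > h.py <<'E'
from bench import r
import cv2, numpy as np
def pix2w(d,u,v,z):
    f=240/np.tan(np.radians(d['fov_y']/2)); T=np.array(d['cam_to_world'])
    ray=T[:3,:3]@np.array([(u-d['cx'])/f,(v-d['cy'])/f,1]); o=T[:3,3]
    return o+ray*(z-o[2])/ray[2]
def w2pix(d,p):
    f=240/np.tan(np.radians(d['fov_y']/2)); T=np.array(d['cam_to_world'])
    c=T[:3,:3].T@(np.array(p)-T[:3,3]); return d['cx']+f*c[0]/c[2], d['cy']+f*c[1]/c[2]
E
python3 - <<'E'
from h import *
d=r.read_camera('top'); im=d['img']
a=cv2.resize(im[135:245,265:455],None,fx=4.2,fy=4.2,interpolation=cv2.INTER_CUBIC)[:, :798]
d2=r.read_camera('side')
b=cv2.resize(d2['img'][275:405,280:450],None,fx=1.0,fy=1.0)
b=cv2.resize(d2['img'][290:365,340:470],(0,0),fx=1.8,fy=1.8)
out=np.zeros((a.shape[0]+b.shape[0],800,3),np.uint8); out[:a.shape[0],:a.shape[1]]=a; out[a.shape[0]:,:b.shape[1]]=b
print(out.shape); cv2.imwrite('pics/crop.png',out[:600])
for u,v in [(299,305.5),(229,304),(363,309)]: print(pix2w(d,u,v,74))
g=r.silhouettes('top','touchup_tin_mid')
for k in g[:2]:
    ys,xs=np.nonzero(k['pixels']); print(k['score'],xs.min(),xs.max(),ys.min(),ys.max())
E
```

```text
(597, 800, 3)
[428.38051317 163.05512182  74.        ]
[431.54888695 286.96992899  74.        ]
[421.71495391  49.30569752  74.        ]
0.86 283 315 289 323
0.65 218 255 228 265
```

View pics/crop.png

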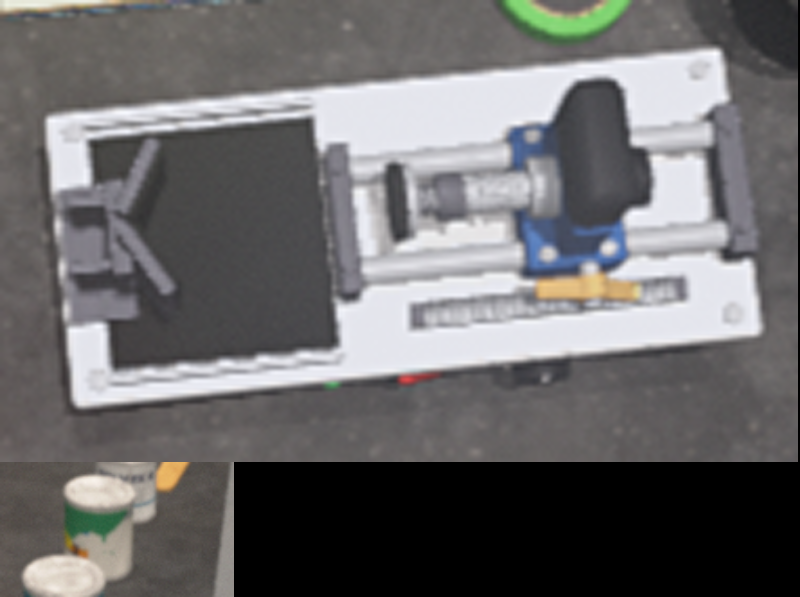

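The crop confirms the target: a green corner and an orange/rainbow swirl on the tin in the middle. It also shows the table corners at crop pixels (47,116), (721,49), (762,333) and (75,408), with the V at the left (world +y) and the handle at the right.

```bash
python3 - <<'E'
from h import *
d=r.read_camera('top')
pc=np.array([(47,116),(721,49),(762,333),(75,408)])/4.2+[265,135]
W=np.array([pix2w(d,*p,80)[:2] for p in pc])
# machine coords: x to V, y to panel
M=np.array([(145,-65),(-155,-65),(-155,65),(145,65)],float)
mc,wc=M.mean(0),W.mean(0)
U,S,Vt=np.linalg.svd((M-mc).T@(W-wc)); R=(U@Vt).T
t=wc-R@mc
print('R',R,'t',t,'deg',np.degrees(np.arctan2(R[1,0],R[0,0])),'scale',S.sum()/((M-mc)**2).sum())
print('res',W-(M@R.T+t))
mat=np.array([(90,140),(313,117),(341,350),(110,368)])/4.2+[265,135]
for p in mat: print('mat in machine',R.T@(pix2w(d,*p,82)[:2]-t))
for n,p,z in [('handle back top',(645,185),140),('handle front top',(560,110),145),('foot face',(386,203),119),('V apex',(112,215),136),('Vtip',(152,140),136),('Vtip2',(168,290),136)]:
    q=np.array(p)/4.2+[265,135]; print(n,R.T@(pix2w(d,*q,z)[:2]-t))
np.savez('m.npz',R=R,t=t)
s=r.observe(); 
from scipy.spatial.transform import Rotation as Ro
T=Ro.from_rotvec(s['orientation']).as_matrix(); print(np.round(T,3))
hp=[f['location'] for c in('top','side') for f in [r.read_camera(c)] for f in r.find_in(c,'jaw_handle')[:1]]
for p in hp: print('handle mach',R.T@(p[:2]-t),p[2])
print(r.hold_point_z)
E
```

```text
R [[-0.1056371  -0.99440475]
 [ 0.99440475 -0.1056371 ]] t [639.23725777  55.20023056] deg 96.06387356424726 scale 0.9947488541641518
res [[-0.12738165 -1.08508559]
 [-0.82592333  0.49833735]
 [ 0.88251718  0.94925253]
 [ 0.07078781 -0.36250428]]
mat in machine [126.33582692 -51.47428692]
mat in machine [ 28.57995135 -51.62779912]
mat in machine [28.46504953 52.38622179]
mat in machine [127.93313466  49.62775872]
handle back top [-98.08331976   7.98502388]
handle front top [-66.55120101 -25.59501449]
foot face [ 5.74567355 -0.843776  ]
V apex [119.51743205  -3.38656821]
Vtip [100.03356834 -33.00923725]
Vtip2 [100.12950349  30.03384698]
[[-0.958  0.287 -0.   ]
 [ 0.287  0.958 -0.   ]
 [ 0.    -0.    -1.   ]]
handle mach [-59.00745793  10.63011236] 131.2
handle mach [-63.14282454   4.83453276] 131.7
18.700000000000003
```

>>> servo_tool(increments=[[1,0,0,0,8.4],[1,0,0,0,8.4],[1,0,0,0,8.4],[1,0,0,0,8.4],[1,0,0,0,8.4]])

```text
time_s: 1.9
ee_pos: [179.2, 598.8, 231.3]
orientation: [1.547, 2.734, 0.0]
force: [-0.0, -0.0, 0.1]
width: 85.5
finger_force: 0.0
```

>>> servo_tool(increments=[[1,0,0,0,8.4],[1,0,0,0,8.4],[1,0,0,0,8.4],[1,-30,13,0,0],[1,-40,18,0,0]])

```text
time_s: 2.4
ee_pos: [217.2, 532.9, 231.3]
orientation: [-2.096, -2.34, -0.001]
force: [1.5, -0.4, 0.8]
width: 85.4
finger_force: 0.0
```

>>> servo_tool(increments=[[1,-42,18,0,0],[1,-42,18,0,0],[1,-42,18,0,0],[1,-42,18,0,0],[1,-42,18,0,0]])

```text
time_s: 2.9
ee_pos: [330.0, 331.8, 231.6]
orientation: [2.098, 2.337, 0.002]
force: [0.5, -0.6, -0.4]
width: 85.3
finger_force: 0.0
```

>>> servo_tool(increments=[[1,-42,18,0,0],[1,-42,18,0,0],[1,-40,18,0,0],[1,-30,14,0,0],[1,0,0,0,0]])

```text
time_s: 3.4
ee_pos: [415.4, 184.5, 231.8]
orientation: [2.104, 2.33, 0.001]
force: [-0.9, 0.9, 0.4]
width: 85.2
finger_force: 0.0
```

```bash
cat >> h.py <<'E'
from scipy.spatial.transform import Rotation as Ro
def to(p,yaw=6.06):
    s=r.observe(); T=Ro.from_rotvec(s['orientation']).as_matrix(); print('t',round(s['time_s'],2),'tcp',np.round(s['ee_pos'],1),'yaw',round(np.degrees(np.arctan2(T[1,1],T[0,1])),2),'F',np.round(s['force'],1),'w',round(s['width'],1),'ff',np.round(s['finger_force'],1))
    if p is not None: print('tool shift',np.round(T.T@(np.array(p)-s['ee_pos']),1))
E
python3 - <<'E'
from h import *
d=r.read_camera('wrist'); cv2.imwrite('pics/w1.png',d['img'])
to([428,163,28])
for f in r.find_in('wrist','touchup_tin_mid')[:3]: print(f['score'],f['location'])
E
```

```text
t 3.45 tcp [414.4 186.1 231.6] yaw 5.9 F [0.5 1.  0.5] w 85.2 ff 0.0
tool shift [-24.4  11.1 203.6]
0.94 [529.7, 277.2, 70.4]
0.86 [427.9, 167.9, 71.1]
```

View pics/w1.png

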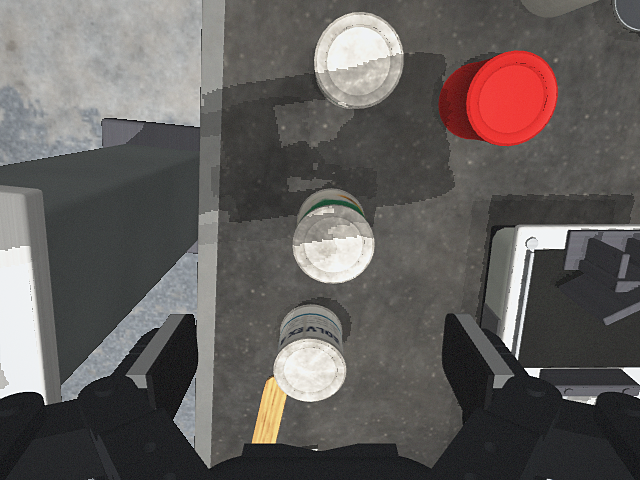

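The wrist view shows the green-labelled tin's lid at about (334,243), with the red look-alike at (512,97). I'll go over the tin and then descend in two stages.

```bash
python3 - <<'E'
from h import *
d=r.read_camera('wrist')
p=pix2w(d,334,243,74); print(p); to([p[0],p[1],28])
E
```

```text
[426.74134288 169.20464507  74.        ]
t 3.55 tcp [413.3 187.8 231.3] yaw 6.11 F [0.3 0.6 0.1] w 85.6 ff 0.0
tool shift [-20.   11.5 203.3]
```

>>> servo_tool(increments=[[1,-22,12,20,0],[1,0,0,35,0],[1,0,0,35,0],[1,0,0,35,0],[1,0,0,30,0]])

```text
time_s: 4.05
ee_pos: [426.5, 168.2, 74.6]
orientation: [-2.096, -2.339, 0.001]
force: [-0.1, -0.3, 0.1]
width: 85.4
finger_force: 0.0
```

>>> servo_tool(increments=[[1,0,0,25,0],[1,0,0,15,0],[1,0,0,8,0],[-0.2,0,0,0,0],[-1,0,0,0,0]], squeeze=30)

```text
time_s: 4.55
ee_pos: [428.2, 167.7, 29.1]
orientation: [2.098, 2.338, 0.001]
force: [1.0, 0.2, -1.7]
width: 61.4
finger_force: 33.1
```

>>> servo_tool(increments=[[-1,0,0,0,0],[-1,0,0,0,0],[-1,0,0,0,0],[-1,0,0,0,0],[-1,0,0,0,0]])

```text
time_s: 5.05
ee_pos: [428.3, 167.0, 28.9]
orientation: [2.099, 2.337, 0.001]
force: [-0.6, 0.4, 3.5]
width: 61.5
finger_force: 33.5
```

>>> servo_tool(increments=[[-1,0,0,-15,0],[-1,0,0,-30,0],[-1,0,0,-35,0],[-1,0,0,-35,0],[-1,0,0,-31,0]])

```text
time_s: 5.55
ee_pos: [427.6, 166.7, 175.6]
orientation: [2.099, 2.337, 0.0]
force: [0.1, 0.4, -0.6]
width: 61.2
finger_force: 33.4
```

>>> servo_tool(increments=[[-1,-5,16,-5,0],[-1,-10,30,0,0],[-1,-12,34,0,0],[-1,-12,34,0,0],[-1,-12,34,0,0]])

```text
time_s: 6.05
ee_pos: [581.1, 131.4, 178.5]
orientation: [-2.099, -2.337, 0.002]
force: [1.3, 0.4, -1.5]
width: 61.8
finger_force: 33.5
```

>>> servo_tool(increments=[[-1,-10,30,0,0],[-1,0,14,0,0],[-1,0,6,0,0],[-1,0,0,0,0],[-1,0,0,0,0]])

```text
time_s: 6.55
ee_pos: [630.0, 127.6, 178.6]
orientation: [-2.098, -2.337, 0.002]
force: [-0.1, 0.3, -1.9]
width: 61.2
finger_force: 33.6
```

```bash
python3 - <<'E'
from h import *
m=np.load('m.npz');R,t=m['R'],m['t']
q=R@[72,0]+t
to([q[0],q[1],111])
d=r.read_camera('wrist'); a=d['img']
d2=r.read_camera('top'); b=d2['img'][120:250,250:460]
b=cv2.resize(b,None,fx=3,fy=3)
for f in r.find_in('top','touchup_tin_mid')[:3]: print(f['score'],f['location'],R.T@(np.array(f['location'])[:2]-t))
cv2.imwrite('pics/t2.png',b)
E
```

```text
t 6.55 tcp [630.  127.6 178.6] yaw 6.16 F [-0.1  0.3 -1.9] w 61.2 ff 33.6
tool shift [-0.9  1.7 67.6]
0.56 [532.9, 278.2, 73.3] [232.98518869  82.18522624]
0.51 [614.6, 107.9, 220.9] [55.00750932 18.93235557]
```

View pics/t2.png

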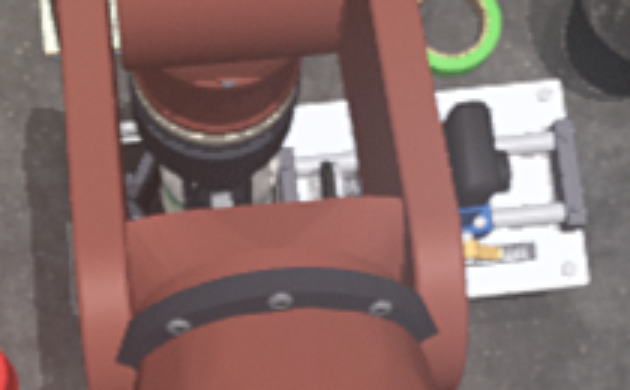

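The arm hides the nest in the top view, but the jaw is still fully back. The pose matches the computed nest to 2 mm, so I'm lowering the tin.

>>> servo_tool(increments=[[-1,-1,2,20,0],[-1,0,0,22,0],[-1,0,0,13,0],[-1,0,0,7,0],[-1,0,0,2,0]])

```text
time_s: 7.2
ee_pos: [632.4, 126.6, 114.4]
orientation: [-2.098, -2.336, 0.002]
force: [0.2, 0.1, -1.8]
width: 61.5
finger_force: 33.6
```

>>> servo_tool(increments=[[-1,0,0,1,0],[-1,0,0,1,0],[-1,0,0,1,0],[-1,0,0,0,0]])

```text
time_s: 7.6
ee_pos: [633.6, 126.6, 112.9]
orientation: [2.099, 2.337, 0.001]
force: [0.3, -0.4, -0.8]
width: 61.3
finger_force: 33.6
```

>>> servo_tool(increments=[[-1,0,0,1,0],[-1,0,0,0.5,0],[-1,0,0,0,0],[-1,0,0,0,0]])

```text
time_s: 8.0
ee_pos: [633.4, 126.6, 111.0]
orientation: [2.099, 2.337, 0.0]
force: [0.1, 0.6, -1.0]
width: 61.1
finger_force: 33.7
```

>>> servo_tool(increments=[[-1,0,0,0.7,0],[-1,0,0,0,0],[-1,0,0,0,0]])

```text
time_s: 8.3
ee_pos: [633.4, 126.6, 111.0]
orientation: [2.099, 2.337, 0.0]
force: [-2.8, -1.0, 5.3]
width: 61.6
finger_force: 33.8
```

Contact felt (+5 N). Opening gradually, then retreating upwards.

>>> servo_tool(increments=[[0.6,0,0,0,0],[0.8,0,0,0,0],[1,0,0,0,0],[1,0,0,0,0],[1,0,0,0,0]])

```text
time_s: 8.8
ee_pos: [633.3, 126.6, 109.9]
orientation: [-2.099, -2.337, 0.0]
force: [0.2, 0.1, -0.3]
width: 85.2
finger_force: 0.0
```

>>> servo_tool(increments=[[1,0,0,-15,0],[1,0,0,-30,0],[1,0,0,-40,0],[1,0,0,-40,0],[1,0,0,-15,0]])

```text
time_s: 9.3
ee_pos: [636.2, 126.9, 257.5]
orientation: [2.094, 2.332, 0.012]
force: [0.6, 0.7, 0.5]
width: 85.3
finger_force: 0.0
```

```bash
python3 - <<'E'
from h import *
m=np.load('m.npz');R,t=m['R'],m['t']
d=r.read_camera('wrist'); cv2.imwrite('pics/w2.png',d['img']); to(None)
for q in ['touchup_tin_mid','jaw_handle']:
  for f in r.find_in('wrist',q)[:3]: print(q,f['score'],f['location'],R.T@(np.array(f['location'])[:2]-t))
d=r.read_camera('side')
for q in ['touchup_tin_mid','jaw_handle']:
  for f in r.find_in('side',q)[:3]: print('side',q,f['score'],f['location'],R.T@(np.array(f['location'])[:2]-t))
u=[]
cv2.imwrite('pics/s2.png',cv2.resize(d['img'][180:340,210:370],None,fx=3.7,fy=3.7,interpolation=cv2.INTER_CUBIC))
E
```

```text
t 9.35 tcp [636.7 127.  258.5] yaw 6.15 F [-0.1  0.3  2.2] w 85.5 ff 0.0
touchup_tin_mid 0.86 [544.1, 256.2, 67.8] [209.92514875  73.37190915]
touchup_tin_mid 0.56 [634.9, 127.8, 149.6] [72.65173079 -3.35623902]
jaw_handle 0.67 [646.2, -4.1, 127.9] [-59.70395473  -0.65947984]
side touchup_tin_mid 0.82 [620.5, 138.9, 148.1] [85.21079767  9.7906176 ]
side touchup_tin_mid 0.67 [527.0, 305.6, 48.8] [260.85513766  85.15775785]
side jaw_handle 0.75 [641.3, -8.3, 142.0] [-63.36283291   4.65677922]
```

View pics/w2.png

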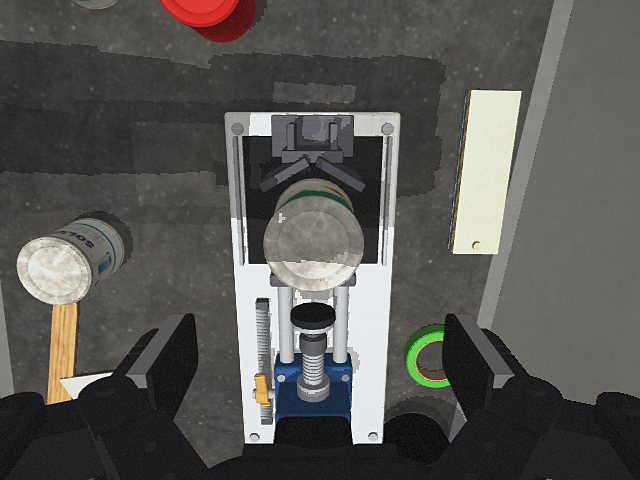

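View pics/s2.png

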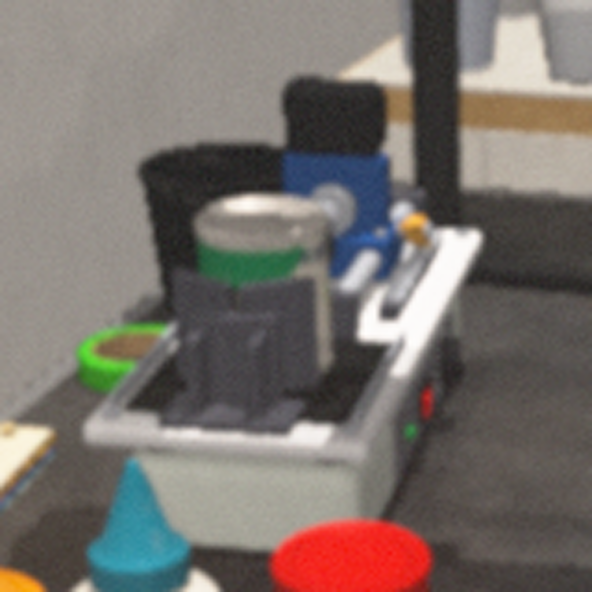

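The tin stands upright on the mat just short of the V. The handle is above the blue plate, at side crop (335,85) to (335,152). I'll work out its height and back face from the top and side pixels.

```bash
python3 - <<'E'
from h import *
m=np.load('m.npz');R,t=m['R'],m['t']
ds=r.read_camera('side'); dt=r.read_camera('top')
def mach(p): return np.round(R.T@(p[:2]-t),1)
for z in (130,140,150,160,170,180):
    q=lambda p,c:np.array(p)/4.2+[265,135]
    print(z,'top L/R edges',mach(pix2w(dt,*q((557,150),0),z)),mach(pix2w(dt,*q((630,150),0),z)),'ends',mach(pix2w(dt,*q((598,78),0),z)),mach(pix2w(dt,*q((598,225),0),z)),
     'side top',mach(pix2w(ds,300.3,204,z)),'side bottom',mach(pix2w(ds,300.3,221,z)))
mk=lambda x,y,z:[*(R@[x,y]+t),z]
for zt in (145,155,165,175):
  for x in (-60,-70): print(zt,x,'pred top front edge row',[round(v,1) for v in w2pix(ds,mk(x,0,zt))],'bottom',round(w2pix(ds,mk(x,0,zt-40))[1],1),'back top',round(w2pix(ds,mk(x-24,0,zt))[1],1))
for c,d in(('side',ds),('top',dt)):
  r.read_camera(c)
  g=r.silhouettes(c,'jaw_handle')
  if g:
    ys,xs=np.nonzero(g[0]['pixels']); print(c,g[0]['score'],xs.min(),xs.max(),ys.min(),ys.max())
E
```

```text
130 top L/R edges [-66.1 -13. ] [-96.3  -9.9] ends [-87.2 -41.8] [-78.8  20.3] side top [-272.   -50.3] side bottom [-129.1  -15.5]
140 top L/R edges [-64.1 -10.4] [-94.   -7.3] ends [-84.9 -38.9] [-76.7  22.6] side top [-232.6  -40.4] side bottom [-94.6  -6.8]
150 top L/R edges [-62.1  -7.7] [-91.6  -4.6] ends [-82.7 -35.9] [-74.5  24.8] side top [-193.2  -30.5] side bottom [-60.1   2. ]
160 top L/R edges [-60.1  -5.1] [-89.2  -2. ] ends [-80.4 -32.9] [-72.4  27.1] side top [-153.7  -20.5] side bottom [-25.5  10.7]
170 top L/R edges [-58.1  -2.4] [-86.9   0.6] ends [-78.2 -29.9] [-70.2  29.4] side top [-114.3  -10.6] side bottom [ 9.  19.4]
180 top L/R edges [-56.1   0.2] [-84.5   3.2] ends [-75.9 -26.9] [-68.1  31.6] side top [-74.9  -0.7] side bottom [43.6 28.1]
145 -60 pred top front edge row [np.float64(299.4), np.float64(223.5)] bottom 243.1 back top 220.1
145 -70 pred top front edge row [np.float64(300.6), np.float64(222.1)] bottom 241.5 back top 218.8
155 -60 pred top front edge row [np.float64(299.2), np.float64(218.5)] bottom 238.2 back top 215.3
155 -70 pred top front edge row [np.float64(300.5), np.float64(217.1)] bottom 236.7 back top 213.9
165 -60 pred top front edge row [np.float64(299.1), np.float64(213.5)] bottom 233.3 back top 210.3
165 -70 pred top front edge row [np.float64(300.3), np.float64(212.1)] bottom 231.8 back top 209.1
175 -60 pred top front edge row [np.float64(298.9), np.float64(208.4)] bottom 228.4 back top 205.4
175 -70 pred top front edge row [np.float64(300.1), np.float64(207.1)] bottom 227.0 back top 204.2
side 0.96 286 325 200 254
top 0.5 358 420 170 184
```

Handle top is about z 178, its back face is at machine x ≈ -82, and the handle centre is at y ≈ 0, z ≈ 158. That agrees with the 54 x 24 x 40 mm given. I'll go behind it with the fingers shut.

>>> servo_tool(increments=[[-1,-20,0,0,0],[-1,-40,0,0,0],[-1,-45,0,0,0],[-1,-45,0,0,0],[-1,-25,0,0,0]], squeeze=20)

```text
time_s: 10.4
ee_pos: [652.1, -50.8, 249.9]
orientation: [2.101, 2.334, -0.002]
force: [-0.0, 0.3, -0.2]
width: 12.2
finger_force: 0.0
```

>>> servo_tool(increments=[[-1,-12,0,0,0],[-1,0,0,0,0],[-1,0,0,0,0],[-1,0,0,0,0]])

```text
time_s: 10.8
ee_pos: [653.2, -57.6, 250.0]
orientation: [-2.097, -2.339, -0.001]
force: [-0.1, -0.6, 0.3]
width: -0.1
finger_force: 0.0
```

```bash
python3 - <<'E'
from h import *
m=np.load('m.npz');R,t=m['R'],m['t']
q=R@[-115,0]+t
to([*q,148])
s=r.observe(); print(R.T@(s['ee_pos'][:2]-t))
d=r.read_camera('wrist'); cv2.imwrite('pics/w3.png',d['img'])
for f in r.find_in('wrist','jaw_handle')[:2]: print(f['score'],f['location'],R.T@(np.array(f['location'])[:2]-t))
E
```

```text
t 10.8 tcp [653.2 -57.6 250. ] yaw 6.25 F [-0.1 -0.6  0.3] w -0.1 ff 0.0
tool shift [ -1.5  -1.9 102. ]
[-113.593206     -1.92781548]
0.76 [653.2, -5.4, 133.4] [-61.73614057  -7.48298486]
```

View pics/w3.png

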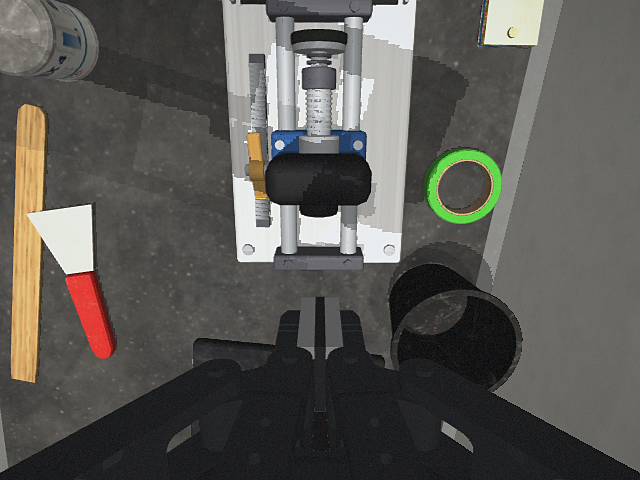

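The handle shows at cols 266–371, rows 153–205, centred ahead of the fingers. The knob is at (320,210). The apparent width gives a check on its height.

```bash
python3 - <<'E'
from h import *
m=np.load('m.npz');R,t=m['R'],m['t']
d=r.read_camera('wrist'); print(np.round(d['cam_to_world'],3)[:3,3], d['fov_y'])
for z in (140,150,160,170,180):
    P=[R.T@(pix2w(d,u,v,z)[:2]-t) for u,v in((266,180),(371,180),(318,205),(318,153))]
    print(z,'width',round(np.linalg.norm(P[0]-P[1]),1),'ymid',round((P[0]+P[1])[1]/2,1),'back x',P[2][0].round(1),'front x',P[3][0].round(1))
E
```

```text
[645.491  17.364 391.755] 59.386071071339465
140 width 63.0 ymid -1.7 back x -93.7 front x -62.4
150 width 60.5 ymid -1.7 back x -91.5 front x -61.5
160 width 58.0 ymid -1.7 back x -89.3 front x -60.5
170 width 55.5 ymid -1.7 back x -87.1 front x -59.5
180 width 53.0 ymid -1.8 back x -84.9 front x -58.6
```

>>> servo_tool(increments=[[-1,0,0,20,0],[-1,0,0,30,0],[-1,0,0,30,0],[-1,0,0,15,0],[-1,0,0,5,0]])

```text
time_s: 11.45
ee_pos: [651.6, -58.4, 147.5]
orientation: [-2.096, -2.335, 0.004]
force: [-0.4, -1.0, -0.1]
width: -0.5
finger_force: 0.0
```

>>> servo_tool(increments=[[-1,4,0,0,0],[-1,4,0,0,0],[-1,4,0,0,0],[-1,2,0,0,0]])

```text
time_s: 11.85
ee_pos: [652.7, -44.9, 151.8]
orientation: [2.097, 2.336, 0.002]
force: [-0.6, 0.4, -0.4]
width: -0.3
finger_force: 0.0
```

>>> servo_tool(increments=[[-1,2,0,0,0],[-1,2,0,0,0],[-1,2,0,0,0],[-1,2,0,0,0]])

```text
time_s: 12.25
ee_pos: [651.2, -38.7, 150.5]
orientation: [2.098, 2.335, -0.002]
force: [-0.4, -3.1, 0.9]
width: 0.0
finger_force: 1.7
```

>>> servo_tool(increments=[[-1,2,0,0,0],[-1,2.5,0,0,0],[-1,2.5,0,0,0],[-1,2.5,0,0,0],[-1,2.5,0,0,0]])

```text
time_s: 12.75
ee_pos: [649.8, -25.3, 150.3]
orientation: [2.099, 2.337, 0.0]
force: [0.5, -5.4, 2.5]
width: 0.2
finger_force: 2.3
```

>>> servo_tool(increments=[[-1,2.5,0,0,0],[-1,2.5,0,0,0],[-1,2.5,0,0,0],[-1,2.5,0,0,0],[-1,1,0,0,0]])

```text
time_s: 13.25
ee_pos: [648.5, -14.0, 150.1]
orientation: [-2.099, -2.337, -0.001]
force: [1.0, -3.5, 1.4]
width: -0.1
finger_force: 1.8
```

```bash
python3 - <<'E'
from h import *
m=np.load('m.npz');R,t=m['R'],m['t']
q=R@[-115,0]+t
to(None); s=r.observe(); print('machine',R.T@(s['ee_pos'][:2]-t),'Fx',(R.T@s['force'][:2]).round(1))
d=r.read_camera('top'); cv2.imwrite('pics/t4.png',cv2.resize(d['img'][120:250,250:460],None,fx=3.8,fy=3.8,interpolation=cv2.INTER_CUBIC))
E
```

```text
t 13.25 tcp [648.5 -14.  150.1] yaw 6.15 F [ 1.  -3.5  1.4] w -0.1 ff 1.8
machine [-69.75426626  -1.88571191] Fx [-3.6 -0.6]
```

View pics/t4.png

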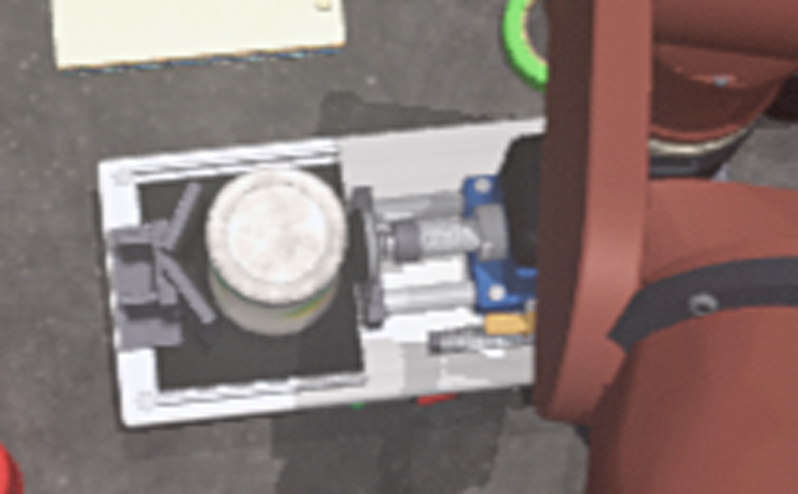

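The jaw has advanced about 25 mm. The foot is at (355,240) and the tin's edge at (345,240), so about 10 mm remain before contact. Continuing slowly.

>>> servo_tool(increments=[[-1,1.5,0,0,0],[-1,1.5,0,0,0],[-1,1.5,0,0,0],[-1,1.5,0,0,0],[-1,1.5,0,0,0]])

```text
time_s: 13.8
ee_pos: [647.8, -7.3, 150.1]
orientation: [2.099, 2.337, -0.0]
force: [1.7, -4.8, 0.8]
width: -0.2
finger_force: 2.6
```

>>> servo_tool(increments=[[-1,1,0,0,0],[-1,1,0,0,0],[-1,1,0,0,0],[-1,1,0,0,0],[-1,1,0,0,0]])

```text
time_s: 14.3
ee_pos: [647.2, -2.0, 150.1]
orientation: [-2.099, -2.337, -0.0]
force: [1.4, -4.1, 0.5]
width: 0.2
finger_force: 2.3
```

>>> servo_tool(increments=[[-1,1,0,0,0],[-1,1,0,0,0],[-1,0.5,0,0,0],[-1,0.5,0,0,0]])

```text
time_s: 14.7
ee_pos: [647.0, -0.2, 150.2]
orientation: [2.098, 2.336, -0.002]
force: [1.6, -7.3, 1.1]
width: -0.3
finger_force: 3.7
```

>>> servo_tool(increments=[[-1,1,0,0,0],[-1,1,0,0,0],[-1,0.5,0,0,0],[-1,0.5,0,0,0]])

```text
time_s: 15.1
ee_pos: [646.9, 1.2, 150.2]
orientation: [2.097, 2.334, -0.005]
force: [1.4, -11.6, -0.5]
width: 0.2
finger_force: 5.5
```

Force is rising (about 11.6 N with drag). Before pressing harder I'll check numerically that the tin has moved into the V.

```bash
cat > lid.py <<'E'
from h import *
m=np.load('m.npz');R,t=m['R'],m['t']
d=r.read_camera('top')
now=cv2.resize(d['img'][120:250,250:460],None,fx=3.8,fy=3.8,interpolation=cv2.INTER_CUBIC)
cv2.imwrite('pics/t5.png',now)
for im in (cv2.imread('pics/t4.png'),now):
    g=cv2.GaussianBlur(cv2.cvtColor(im,cv2.COLOR_BGR2GRAY),(5,5),0)
    c=cv2.HoughCircles(g[:,150:420],cv2.HOUGH_GRADIENT,1,100,param1=80,param2=20,minRadius=60,maxRadius=80)
    u,v,rad=c[0][0]; u+=150
    print('circle',u,v,rad,'machine',R.T@(pix2w(d,u/3.8+250,v/3.8+120,156)[:2]-t))
for f in r.find_in('top','touchup_tin_mid')[:3]: print(f['score'].__round__(2),R.T@(np.array(f['location'])[:2]-t))
s=r.observe(); print('machine TCP',R.T@(s['ee_pos'][:2]-t),'F',(R.T@s['force'][:2]).round(1))
E
python3 lid.py
```

```text
circle 276.5 233.5 70.4 machine [66.65612133 -0.91634574]
circle 256.5 231.5 72.7 machine [75.32850415 -2.74161185]
0.82 [231.92740168  81.69422049]
0.62 [80.4532937   4.76506728]
machine TCP [-54.45939229  -1.85298293] F [-11.   -1.2]
```

The tin moved 8.7 mm towards the V and now resists, so it is in the V. I'm pressing on in half-millimetre steps.

>>> servo_tool(increments=[[-1,0.7,0,0,0],[-1,0.7,0,0,0],[-1,0.6,0,0,0],[-1,0,0,0,0]])

```text
time_s: 15.6
ee_pos: [646.8, 2.1, 150.2]
orientation: [2.096, 2.333, -0.006]
force: [2.5, -12.5, 0.1]
width: 0.1
finger_force: 6.4
```

>>> servo_tool(increments=[[-1,0.5,0,0,0],[-1,0.5,0,0,0],[-1,0,0,0,0]])

```text
time_s: 15.9
ee_pos: [646.7, 2.6, 150.2]
orientation: [2.096, 2.333, -0.007]
force: [2.5, -14.1, -0.7]
width: 0.2
finger_force: 6.9
```

>>> servo_tool(increments=[[-1,0.5,0,0,0],[-1,0.5,0,0,0],[-1,0.5,0,0,0],[-1,0,0,0,0]])

```text
time_s: 16.3
ee_pos: [646.6, 3.4, 150.2]
orientation: [2.095, 2.332, -0.009]
force: [3.1, -15.3, 0.0]
width: -0.1
finger_force: 7.7
```

>>> servo_tool(increments=[[-1,0.5,0,0,0],[-1,0.5,0,0,0],[-1,0,0,0,0]])

```text
time_s: 16.6
ee_pos: [646.6, 3.8, 150.2]
orientation: [2.094, 2.331, -0.01]
force: [3.4, -16.7, -1.1]
width: -0.3
finger_force: 8.4
```

>>> servo_tool(increments=[[-1,0.5,0,0,0],[-1,0.5,0,0,0],[-1,0,0,0,0]])

```text
time_s: 16.9
ee_pos: [646.5, 4.2, 150.2]
orientation: [2.094, 2.331, -0.011]
force: [2.8, -17.1, -0.2]
width: -0.0
finger_force: 9.0
```

>>> servo_tool(increments=[[-1,0.5,0,0,0],[-1,0.5,0,0,0],[-1,0,0,0,0]])

```text
time_s: 17.2
ee_pos: [646.5, 4.7, 150.3]
orientation: [2.094, 2.33, -0.012]
force: [2.8, -18.1, -0.8]
width: -0.4
finger_force: 9.6
```

>>> servo_tool(increments=[[-1,0.5,0,0,0],[-1,0,0,0,0]])

```text
time_s: 17.4
ee_pos: [646.4, 4.9, 150.3]
orientation: [2.093, 2.33, -0.012]
force: [2.5, -20.0, -0.1]
width: 0.1
finger_force: 9.9
```

>>> servo_tool(increments=[[-1,0.5,0,0,0],[-1,0.5,0,0,0],[-1,0,0,0,0]])

```text
time_s: 17.7
ee_pos: [646.4, 5.4, 150.3]
orientation: [2.093, 2.33, -0.013]
force: [3.5, -20.4, -0.9]
width: 0.1
finger_force: 10.4
```

>>> servo_tool(increments=[[-1,0.5,0,0,0],[-1,0,0,0,0]])

```text
time_s: 17.9
ee_pos: [646.3, 5.8, 150.3]
orientation: [2.093, 2.329, -0.013]
force: [3.7, -20.8, -0.7]
width: -0.0
finger_force: 10.6
```

About 21 N in total, which is roughly 16–18 N on the foot after drag. I'm backing off gently so the pawl takes the load.

>>> servo_tool(increments=[[-1,-2,0,0,0],[-1,-3,0,0,0],[-1,-4,0,0,0],[-1,-6,0,0,0],[-1,-10,0,0,0]])

```text
time_s: 18.4
ee_pos: [647.0, -10.1, 149.2]
orientation: [-2.096, -2.335, -0.0]
force: [0.8, -0.5, -0.3]
width: 0.3
finger_force: 0.0
```

>>> servo_tool(increments=[[-1,-10,0,-10,0],[-1,-5,0,-35,0],[-1,0,0,-40,0],[-1,0,0,-15,0],[-1,0,0,0,0]])

```text
time_s: 18.9
ee_pos: [651.9, -26.7, 254.7]
orientation: [2.095, 2.333, 0.007]
force: [1.6, 0.5, -0.1]
width: 0.0
finger_force: 0.0
```

>>> servo_tool(increments=[[-1,-20,-10,0,0],[-1,-40,-30,0,0],[-1,-40,-40,0,0],[-1,-30,-30,0,0],[-1,0,0,0,0]])

```text
time_s: 19.4
ee_pos: [554.3, -165.2, 247.3]
orientation: [-2.102, -2.328, 0.006]
force: [0.0, 1.1, -0.6]
width: 0.2
finger_force: 0.0
```

```bash
python3 lid.py; python3 - <<'E'
from h import *
to(None)
a=cv2.imread('pics/t5.png'); d=r.read_camera('side'); b=cv2.resize(d['img'][190:310,220:350],None,fx=2.5,fy=2.5)
cv2.imwrite('pics/fin.png',np.vstack([cv2.resize(a[:,:560],(450,int(a.shape[0]*450/560))),np.pad(b[:200],((0,0),(0,450-b.shape[1]),(0,0)))]))
E
```

```text
circle 276.5 233.5 70.4 machine [66.65612133 -0.91634574]
circle 259.5 235.5 68.2 machine [74.2103198 -0.8025682]
0.81 [230.41030005  82.55932316]
0.77 [81.82616246  6.32879084]
machine TCP [-207.59330392  104.6900061 ] F [ 1.3 -0.3]
t 19.5 tcp [ 557.1 -162.3  248.1] yaw 6.03 F [ 0.2  1.4 -0.5] w 0.2 ff 0.0
```

View pics/fin.png

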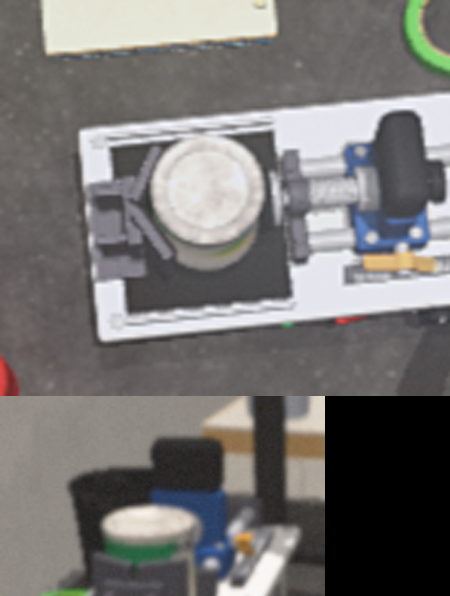

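The tin is upright against both V faces at (140,200) with the foot on it. The handle front edge is about 43 mm ahead of its start, so the pawl has held. The arm is clear, so I'm handing in.

```bash
python3 -c "
from bench import r
print(r.sign_off())"
```

```text
the job is handed in; nothing more can be done
None
```

I stood the green and rainbow-labelled tin on the mat, clamped it in the V and handed the job in. I stopped pushing at about 21 N on the handle (an estimated 15–19 N on the tin), and the pawl held when I let go. I couldn't measure the clamp force after release, and the sign-off gave no verdict.

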